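# Gather the screw caps in the tray's lip corner

### The job

Put the one stray white screw cap that lies on the bench into the metal tray with the other three. Then take the tray by the black grip at its corner and raise that corner until all four caps have slid together into the opposite corner, the one with the pouring lip. Finish still holding the tray there by the gripper, clearly tilted (20 degrees or more, with the lip corner allowed to rest on the bench), caps bunched in the corner, the bottles round about left alone.

Things in the scene. Friction and masses are not known exactly. Their poses are not given: they have to be found in the camera images.
- tray: loose open metal tray, 220 x 160 mm outside, 40 mm high, walls and floor 4 mm, 0.4 kg, flat on the bench. Origin: centre of its underside; x along the long side, z up. Black grip at its (+x,+y) corner, pouring lip at (-x,-y). Caps start sliding at 8 to 13 degrees of tilt and run freely at 30. Can pivot on the bottom of the lip corner (-110,-80,0 mm), which grips the bench by friction
- tray_grip (a point): point to pinch on the black grip, an upright plate 12 mm thick that juts 44 mm out from the (+x,+y) corner along the tray's diagonal (36 degrees from tray x), 10 to 60 mm above the underside; fingers from above can reach both faces. Point: in the middle plane, 22 mm beyond the corner, at tray x 128, y 93, z 45 mm
- tray_corner (a point): inner corner of the tray's floor under the pouring lip, at tray x -106, y -76, z 4 mm. The lip is a short spout jutting 20 mm out at the rim
- cap1: white plastic screw cap, a plain round disc 34 mm across and 18 mm tall, 14 g. Origin: centre of its underside; lies in the tray
- cap2: white plastic screw cap, a plain round disc 34 mm across and 18 mm tall, 14 g. Origin: centre of its underside; lies in the tray
- cap3: white plastic screw cap, a plain round disc 34 mm across and 18 mm tall, 14 g. Origin: centre of its underside; lies in the tray
- cap_stray: white plastic screw cap, a plain round disc 34 mm across and 18 mm tall, 14 g. Origin: centre of its underside; starts on the bench, to the robot's left of the tray
- bottle_a: square brown bottle 52 x 52 mm with brown cap, 101 mm tall, bystander; origin: centre of its underside
- jar: wide white jar 84 mm across, 105 mm tall, bystander; origin: centre of its underside
- canister: slim white canister 44 mm across, 135 mm tall, bystander; origin: centre of its underside
- vial: small glass vial 30 mm across, 55 mm tall, bystander beyond the tray; origin: centre of its underside
There are look-alikes about, which are no part of the job. What is shaped like the cap_stray but blue or green is not meant.

How it is judged:
By the outcome, as a careful person would: the job done as asked, in the order asked, and still so for the second after the job is handed in, while the arm keeps its last pose, push and grip.
It also fails if it takes over 50 s, if anything falls off the work surface, if the arm or the gripper's body presses on something with over 40 N, if the wrist force passes 120 N, or if a joint passes its speed limit or range.

### The arm

A 6-joint arm with a two-finger parallel gripper is mounted at the origin on the work surface. World frame = base frame: x ahead of the robot, y to its left, z up, the work surface at z = 0. Lengths are in m, angles in rad, forces in N, time in s.
With the tool pointing down it reaches from about 0.35 to 0.875 m from the base axis. Payload 15.5 kg.
Tool frame: the origin (TCP) lies midway between the tips of the shut fingers; the grasp point (between the pads) lies 19 mm behind it; z points along the fingers, y is the line along which they close (so a half turn about z gives the same grasp; the last joint's range is limited). The gripper opens to 85 mm and grips with 20 to 120 N. Pads are 22 mm wide; open, the fingers measure 114 mm over their backs; the gripper's body (76 mm by 85 mm) begins 54 mm behind the grasp point. The pads swing forward as they close: fully open they stand 13 mm farther back than shut.
Start: joints at [1.063, 0.494, 1.345, -0, 1.302, -0.096], TCP at [0.25, 0.573, 0.231] pointing down, gripper open.
Joint ranges: [-2.91, 2.91], [-0.82, 2.16], [0.22, 2.67], [-1.22, 4.37], [0.12, 2.79], [-3.08, 3.08]. Speed limits (rad/s): [1.89, 1.89, 2.57, 3.01, 3.01, 3.01].

### API

Orientations are given as a unit quaternion [x, y, z, w].
In Python, from bench import bot gives the robot as it stands. The module is installed in compiled form; this text tells all that it offers.
- The arm moves only by the tool play_rows, never from a script. Its argument "deltas" is text: rows parted by semicolons, each of 7 numbers parted by spaces: the shift along the world's x, y, z in mm, then the turn, a rotation vector about the world's x, y, z in degrees, then the finger opening in mm, from 0 to 85.4. A call has 1 to 20 rows; each row shifts and turns the commanded pose from where the row before left it; what a row does not reach is not made up. A row lasts 1/12 s, in which the tool goes at most 41.7 mm and 7.16 degrees, less where a joint would pass 70% of its speed; a pose out of reach is approached as far as the arm can. A call is refused whole if a number of a shift passes 41.7 or a number of a turn 7.16, either way. A call with a gripper value outside its range is refused whole. The fingers move at their own pace and stop on an object; "squeeze" is the grip in N (left out, the last holds). Time passes only in rows, so rows that do not move let the fingers close. It gives the time, the measured TCP pose, the force, the opening and the grip force at its end, in the units of the state.
- bot.observe(): the state, without advancing time (a new reading comes with each control period).
- bot.get_image(name): name is "scene" or "side" or "wrist"; returns a dict with "color" (400x640x3 uint8, red, green, blue), "fx", "fy", "cx", "cy" (pixels), "rvec" (rotation vector, rad) and "tvec" (3), from world to camera coordinates, as OpenCV has them; the wrist camera has in their place "mount" (4x4, takes a point from camera to tool coordinates, whose origin is the TCP and whose axes are the flange's). Camera axes: x right, y down, z forward; pixel columns grow to the right and rows downward; lengths in m; the calibration is good to about 2 mm. A picture is of the moment at which its call begins: read the wrist's pose just before it. There is no depth.
- bot.hand_in(): hands the job in; it is judged then, once.
Trained networks look in a picture, given as the dict that the camera call returned (one of the last four; its "shot" number tells which), for a name from the list of things; names that differ only in an ending like _2 or _b are one class to them, and where a whole thing is asked for, a point or a joint stands for the part that bears it (a point fixed in the world has none). Each returns a list of dicts, best first, with "p" (0 to 1); they miss things now and then, are a little off and sometimes report something else, mostly with a low value. They report only what shows in the picture. A call takes as long as a camera call. They do not tell look-alikes from the thing itself.
- bot.masks_of(picture, thing): "mask" (400x640 bool, what is visible of it).
- bot.tip_of(picture, thing): "position" ([x, y, z] in m, in world coordinates, good to about 4 mm: a listed point, or the origin of a listed thing).
The state is a dict: "time": time; "q": joint angles; "qd": joint speeds; "joint_efforts": joint torques, N m; "position": TCP position; "eef_rot": TCP orientation; "contact_force": force on the tool from outside, world axes, zero at the start; "wrist_torque": the same for the moment, N m; "finger_gap": finger opening in m; "grip_force": force on a finger pad.
Only numpy, scipy, OpenCV 4.12 (cv2) and the standard library are available. Lean on these libraries where they do the work, as an engineer would, in place of code of your own. Each camera call takes 0.05 s, during which the arm holds its last target. There are 200 camera calls.

## Working session

There is one attempt and no reset: what is moved stays moved. The work goes in short steps, Python scripts to look and compute and a tool call to move; the robot and the scene stay as the last step left them, time stands still between calls to the robot, and variables do not carry over. Pictures are saved under pics/ and viewed, at most 10 in all, crops included, and the job is handed in when it is done.

Besides the shell and the picture viewer there is one more tool, called after ">>>" in YAML: its name, and indented under it one key for each argument. play_rows: Moves the arm, as the interface text tells. Its arguments: {"type":"object","properties":{"deltas":{"type":"string"},"squeeze":{"type":"number"}},"required":["deltas"]}

```bash
mkdir -p pics; cat > h.py <<'E'
import numpy as np, cv2, json
from bench import bot
from scipy.spatial.transform import Rotation as R
def proj(im,P):
    K=np.array([[im['fx'],0,im['cx']],[0,im['fy'],im['cy']],[0,0,1.]])
    return cv2.projectPoints(np.array(P,float).reshape(-1,3),np.array(im['rvec'],float),np.array(im['tvec'],float),K,None)[0].reshape(-1,2)
def ray(im,uv):
    r=R.from_rotvec(np.ravel(im['rvec'])).as_matrix(); t=np.ravel(im['tvec'])
    d=r.T@np.array([(uv[0]-im['cx'])/im['fx'],(uv[1]-im['cy'])/im['fy'],1]); return -r.T@t,d
def onz(im,uv,z):
    c,d=ray(im,uv); return c+d*(z-c[2])/d[2]
def save(im,n): cv2.imwrite('pics/'+n+'.png',im['color'][:,:,::-1])
E
python3 - <<'E'
from h import *
for n in ['scene','side']:
    im=bot.get_image(n); save(im,n+'0')
    print(n)
    for t in ['tray','tray_grip','tray_corner','cap_stray','bottle_a','jar','canister','vial']:
        for d in bot.tip_of(im,t)[:6]:
            p=np.array(d['position']); print(t,round(d['p'],2),p.round(3),proj(im,p)[0].round())
s=bot.observe(); print(s['time'],s['position'],s['eef_rot'],s['finger_gap'])
E
```

```text
scene
tray 0.71 [ 0.521 -0.082  0.003] [284. 223.]
tray_grip 0.65 [0.501 0.068 0.045] [310. 185.]
tray_grip 0.54 [ 0.598 -0.04   0.004] [311. 228.]
tray_corner 0.67 [ 0.536 -0.21   0.003] [259. 251.]
cap_stray 0.64 [0.555 0.329 0.005] [369. 159.]
cap_stray 0.57 [0.41  0.352 0.001] [341. 138.]
cap_stray 0.48 [0.467 0.416 0.001] [364. 136.]
cap_stray 0.47 [ 0.471 -0.095  0.008] [270. 216.]
cap_stray 0.4 [ 0.483  0.338 -0.   ] [354. 149.]
bottle_a 0.63 [ 0.66  -0.372 -0.006] [250. 314.]
jar 0.67 [ 0.557 -0.382 -0.003] [222. 294.]
canister 0.86 [ 0.426 -0.413 -0.002] [184. 275.]
canister 0.4 [ 0.556 -0.379 -0.003] [223. 293.]
canister 0.26 [ 0.482  0.34  -0.003] [354. 150.]
vial 0.46 [ 0.778  0.041 -0.   ] [372. 243.]
side
tray 0.75 [ 0.522 -0.082 -0.002] [350. 201.]
tray 0.52 [ 0.593 -0.043  0.004] [323. 204.]
tray_grip 0.75 [0.497 0.071 0.045] [348. 234.]
tray_corner 0.79 [ 0.542 -0.212  0.004] [354. 169.]
cap_stray 0.83 [ 0.468  0.407 -0.002] [324. 380.]
cap_stray 0.77 [0.483 0.348 0.   ] [324. 349.]
cap_stray 0.74 [0.407 0.353 0.004] [359. 360.]
cap_stray 0.49 [ 0.558  0.326 -0.002] [294. 330.]
bottle_a 0.78 [ 0.658 -0.372  0.002] [330. 132.]
jar 0.64 [ 0.551 -0.379 -0.005] [361. 138.]
canister 0.79 [ 0.425 -0.414  0.002] [400. 136.]
canister 0.44 [0.495 0.072 0.042] [348. 235.]
canister 0.21 [ 0.541 -0.21   0.006] [354. 168.]
vial 0.47 [0.774 0.042 0.003] [252. 214.]
0.9 [0.25015632 0.57272212 0.23125981] [ 2.04455491e-01  9.78875861e-01 -3.60923477e-05 -1.87740049e-06] 0.08510030384983244
```

View pics/scene0.png

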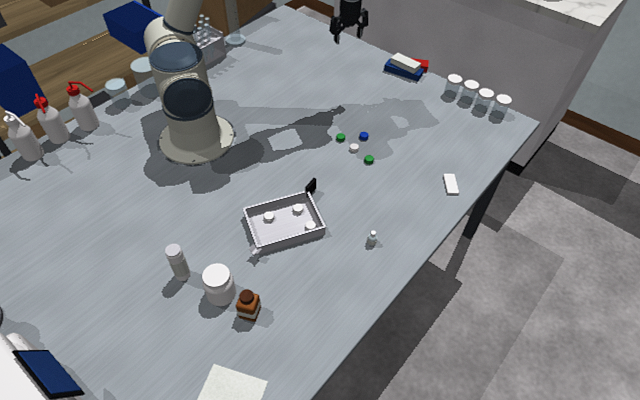

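View pics/side0.png

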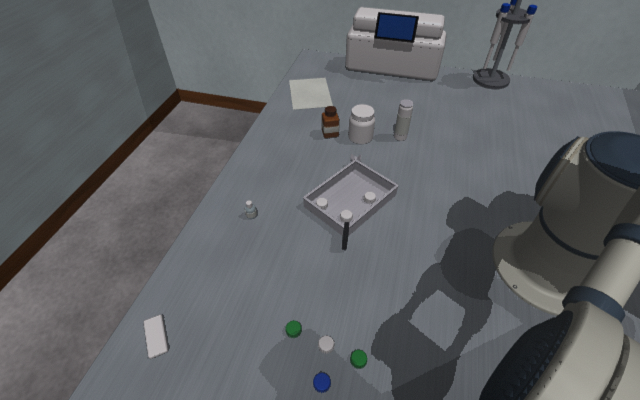

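The scene view shows the tray around (285,220) with its black grip at (311,186). The stray white cap is at (354,148), between two green caps and a blue one. The side view agrees, with the cap at (326,343) and the grip at (346,235). The stray is at about (0.483, 0.344), so I'm moving above it.

>>> play_rows:
  deltas: "20 -20 -7 0 0 0 60;20 -20 -7 0 0 0 60;20 -20 -7 0 0 0 60;20 -20 -7 0 0 0 60;20 -20 -7 0 0 0 60;20 -20 -7 0 0 0 60;20 -20 -7 0 0 0 60;20 -20 -7 0 0 0 60;20 -20 -7 0 0 0 60;20 -20 -7 0 0 0 60;20 -20 -7 0 0 0 60;13 -9 -4 0 0 0 60;0 0 0 0 0 0 60;0 0 0 0 0 0 60"
  squeeze: 25

```text
time: 2.07
position: [0.4835, 0.3436, 0.1501]
eef_rot: [0.205, 0.979, 0.0, -0.0]
contact_force: [-0.4, -0.2, 0.6]
finger_gap: 0.06
grip_force: 0.0
```

```bash
cat >> h.py <<'E'
def wrist():
    s=bot.observe(); im=bot.get_image('wrist')
    T=np.eye(4);T[:3,:3]=R.from_quat(s['eef_rot']).as_matrix();T[:3,3]=s['position']
    C=np.linalg.inv(T@np.array(im['mount'])); w=dict(im); w['rvec']=R.from_matrix(C[:3,:3]).as_rotvec(); w['tvec']=C[:3,3]
    return s,im,w
def cents(im,t,n=8,pmin=.2):
    out=[]
    for d in bot.masks_of(im,t)[:n]:
        m=d['mask']
        if d['p']<pmin or m.sum()<15: continue
        v,u=np.nonzero(m); out.append((d['p'],u.mean(),v.mean(),im['color'][m].mean(0).round(),m.sum()))
    return out
def tri(ims,uvs):
    A=np.zeros((3,3));b=np.zeros(3)
    for im,uv in zip(ims,uvs):
        c,d=ray(im,uv);d=d/np.linalg.norm(d);M=np.eye(3)-np.outer(d,d);A+=M;b+=M@c
    return np.linalg.solve(A,b)
E
python3 - <<'E'
from h import *
s,im,w=wrist(); save(im,'w1'); print(s['time'],s['position'].round(4) if hasattr(s['position'],'round') else s['position'],s['finger_gap'],s['contact_force'])
for d in bot.tip_of(im,'cap_stray'): print('wtip',d['p'],np.round(d['position'],3))
cw=cents(im,'cap_stray')
for c in cw: print('w',c,onz(w,c[1:3],.012).round(4))
for n in ['scene','side']:
    i=bot.get_image(n)
    for c in cents(i,'cap_stray'): print(n,c,onz(i,c[1:3],.012).round(4),onz(i,c[1:3],.016).round(4))
E
```

```text
2.0667 [0.4835 0.3436 0.1501] 0.06001231809536941 [-0.39021187 -0.21574442  0.59291484]
wtip 0.95 [0.558 0.33  0.001]
wtip 0.85 [0.409 0.35  0.002]
wtip 0.73 [ 0.482  0.341 -0.   ]
wtip 0.59 [0.466 0.414 0.003]
w (0.96, np.float64(314.4463360473723), np.float64(184.97039230199852), array([217., 214., 212.]), np.int64(1351)) [0.4798 0.3402 0.012 ]
w (0.92, np.float64(335.77022653721684), np.float64(265.4466019417476), array([ 54., 116.,  67.]), np.int64(1236)) [0.5563 0.3272 0.012 ]
w (0.64, np.float64(394.393085787452), np.float64(135.8405889884763), array([ 50.,  80., 153.]), np.int64(1562)) [0.4683 0.4152 0.012 ]
w (0.61, np.float64(289.1076178960097), np.float64(97.8839177750907), array([ 58., 125.,  72.]), np.int64(1654)) [0.4082 0.3507 0.012 ]
scene (0.64, np.float64(340.1264367816092), np.float64(136.88505747126436), array([ 52., 104.,  65.]), np.int64(87)) [0.4086 0.3456 0.012 ] [0.4111 0.342  0.016 ]
scene (0.6, np.float64(353.3857142857143), np.float64(147.82857142857142), array([183., 181., 182.]), np.int64(70)) [0.4817 0.3317 0.012 ] [0.484  0.3281 0.016 ]
scene (0.46, np.
[... 270 characters left out ...]
5169 -0.0844  0.012 ] [ 0.5191 -0.0865  0.016 ]
side (0.84, np.float64(321.38434163701066), np.float64(382.2277580071174), array([ 32.,  51., 114.]), np.int64(281)) [0.4692 0.4167 0.012 ] [0.4689 0.4178 0.016 ]
side (0.82, np.float64(325.6344537815126), np.float64(344.453781512605), array([168., 165., 167.]), np.int64(238)) [0.4807 0.3427 0.012 ] [0.4803 0.3442 0.016 ]
side (0.75, np.float64(358.7606837606838), np.float64(359.1068376068376), array([37., 86., 47.]), np.int64(234)) [0.4077 0.3534 0.012 ] [0.4077 0.3548 0.016 ]
side (0.22, np.float64(362.38461538461536), np.float64(122.78595317725753), array([149., 145., 146.]), np.int64(299)) [ 0.5604 -0.4404  0.012 ] [ 0.5595 -0.4349  0.016 ]
```

View pics/w1.png

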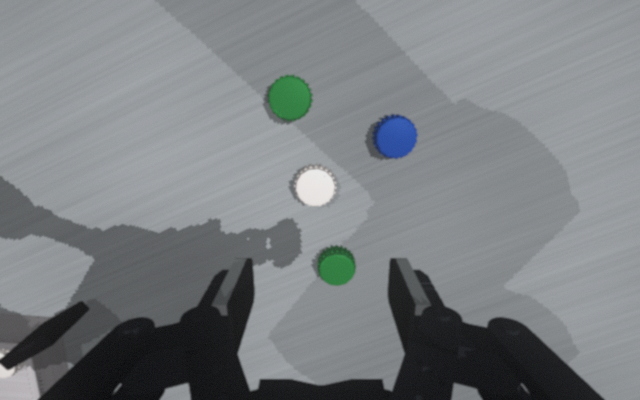

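The wrist view shows the white cap at (315,186), clear of both green caps and the blue one. Fingers closing at this yaw will miss the neighbours, so I'm going down and gripping.

>>> play_rows:
  deltas: "-2 -2 -25 0 0 0 60;0 0 -25 0 0 0 60;0 0 -25 0 0 0 60;0 0 -25 0 0 0 60;0 0 -25 0 0 0 60;0 0 -13 0 0 0 60;0 0 -6 0 0 0 60;0 0 -3 0 0 0 60;0 0 0 0 0 0 20;0 0 0 0 0 0 20;0 0 0 0 0 0 20;0 0 0 0 0 0 20;0 0 0 0 0 0 20;0 0 0 0 0 0 20"
  squeeze: 25

```text
time: 3.58
position: [0.4817, 0.3422, 0.0044]
eef_rot: [0.204, 0.979, 0.001, 0.001]
contact_force: [-1.7, 0.1, 8.5]
finger_gap: 0.0328
grip_force: 25.3
```

```bash
python3 - <<'E'
from h import *
ims={n:bot.get_image(n) for n in ['scene','side']}
big=np.hstack([cv2.resize(ims['scene']['color'][170:270,230:330],(400,400),interpolation=2),cv2.resize(ims['side']['color'][150:260,295:405],(400,400),interpolation=2)])
cv2.imwrite('pics/tray.png',big[:,:,::-1])
for n,i in ims.items():
  for t in ['tray','tray_grip','tray_corner']:
    for d in bot.tip_of(i,t)[:1]: print(n,t,d['p'],np.round(d['position'],4))
  for t in ['cap1']:
    for c in cents(i,t): print(n,c,onz(i,c[1:3],.018).round(4))
E
```

```text
scene tray 0.64 [ 0.5198 -0.083   0.0023]
scene tray_grip 0.6 [0.5012 0.0706 0.0454]
scene tray_corner 0.8 [ 0.536  -0.212   0.0063]
scene (0.57, np.float64(297.15492957746477), np.float64(209.0), array([198., 197., 198.]), np.int64(71)) [ 0.5216 -0.0205  0.018 ]
scene (0.57, np.float64(267.6849315068493), np.float64(216.31506849315068), array([176., 174., 174.]), np.int64(73)) [ 0.4705 -0.1047  0.018 ]
side tray 0.81 [ 0.5231 -0.0833 -0.0022]
side tray_grip 0.89 [0.4971 0.0725 0.0464]
side tray_corner 0.93 [ 0.5425 -0.2115  0.0041]
side (0.6, np.float64(369.3135593220339), np.float64(197.22033898305085), array([127., 125., 126.]), np.int64(118)) [ 0.4705 -0.0913  0.018 ]
```

View pics/tray.png

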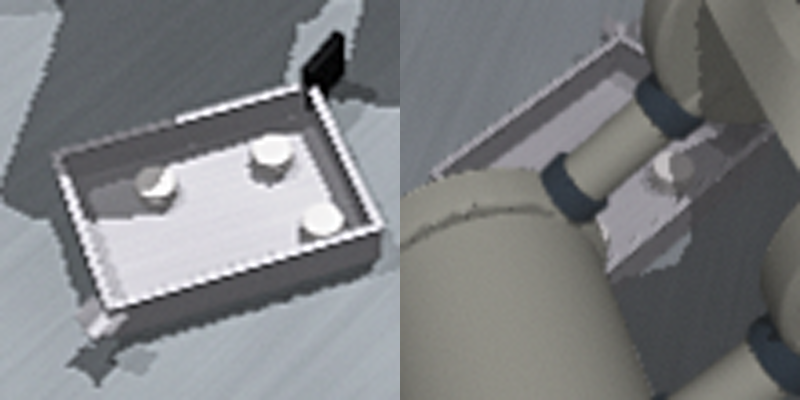

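The cap is gripped at a gap of 33 mm. The crop shows the three caps in the tray at left (157,187), upper right (270,157) and lower right (322,220). The area near the lip is empty, so I'll release at about (0.535, -0.135).

>>> play_rows:
  deltas: "0 0 20 0 0 0 20;0 0 30 0 0 0 20;0 0 35 0 0 0 20;0 0 30 0 0 0 20;3 -25 0 0 0 0 20;3 -30 0 0 0 0 20;3 -32 0 0 0 0 20;3 -32 0 0 0 0 20;3 -32 0 0 0 0 20;3 -32 0 0 0 0 20;4 -32 0 0 0 0 20;4 -32 0 0 0 0 20;4 -32 0 0 0 0 20;4 -32 0 0 0 0 20;4 -32 0 0 0 0 20;4 -32 0 0 0 0 20;4 -32 0 0 0 0 20;4 -32 0 0 0 0 20;4 -26 0 0 0 0 20;3 -12 0 0 0 0 20"

```text
time: 5.75
position: [0.5387, -0.1384, 0.1189]
eef_rot: [0.205, 0.979, -0.0, 0.001]
contact_force: [-0.9, -0.8, 0.0]
finger_gap: 0.0331
grip_force: 25.0
```

>>> play_rows:
  deltas: "0 0 0 0 0 0 20;0 0 0 0 0 0 20"

```text
time: 5.92
position: [0.5381, -0.1351, 0.1185]
eef_rot: [0.205, 0.979, 0.0, 0.0]
contact_force: [-0.6, -0.3, 0.4]
finger_gap: 0.0326
grip_force: 25.0
```

```bash
python3 - <<'E'
from h import *
s,im,w=wrist(); save(im,'w2'); print(s['position'],s['finger_gap'],s['grip_force'])
for t in ['tray','tray_grip','tray_corner','cap1']:
    for d in bot.tip_of(im,t)[:5]: print(t,d['p'],np.round(d['position'],4))
print(cents(im,'tray_grip')[:1])
E
```

```text
[ 0.53808347 -0.13507022  0.11845827] 0.03255774935246713 25.04612445831299
tray 0.58 [ 0.5198 -0.0829  0.0009]
tray_corner 0.61 [ 0.5379 -0.2145  0.009 ]
cap1 0.76 [ 0.5174 -0.0127  0.0015]
cap1 0.7 [ 0.4735 -0.0941  0.0041]
cap1 0.57 [ 0.5902 -0.041   0.0063]
[(0.83, np.float64(386.6597863758413), np.float64(135.55939721555222), array([153., 150., 153.]), np.int64(84541))]
```

View pics/w2.png

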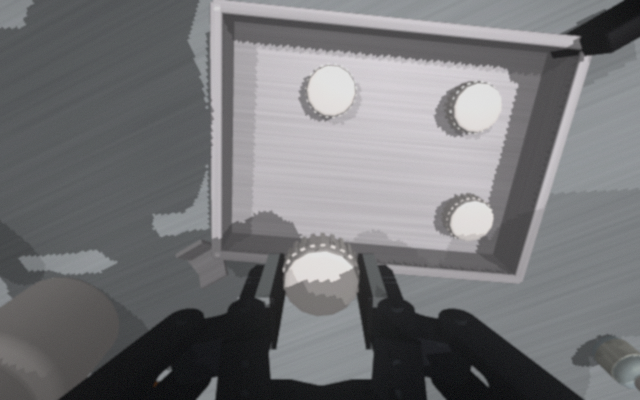

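The cap is held over the empty lip side, and the other three are at (330,90), (477,107) and (470,218). I'll lower it and release.

>>> play_rows:
  deltas: "-3 0 -25 0 0 0 20;0 0 -30 0 0 0 20;0 0 -25 0 0 0 20;0 0 -16 0 0 0 20;0 0 -8 0 0 0 20;0 0 -2 0 0 0 20;0 0 0 0 0 0 20;0 0 0 0 0 0 50;0 0 0 0 0 0 50;0 0 0 0 0 0 50;0 0 0 0 0 0 50;0 0 12 0 0 0 50;0 0 25 0 0 0 50;0 0 30 0 0 0 50;0 0 30 0 0 0 50;0 0 20 0 0 0 50"

```text
time: 7.55
position: [0.5357, -0.1354, 0.1322]
eef_rot: [0.204, 0.979, -0.0, 0.001]
contact_force: [1.0, -0.5, 0.2]
finger_gap: 0.0499
grip_force: 0.0
```

```bash
python3 - <<'E'
from h import *
from scipy.optimize import least_squares
s,im,w=wrist(); print(s['position'],s['finger_gap'])
for d in bot.tip_of(im,'cap1')[:5]: print('cap',d['p'],np.round(d['position'],4))
sc,si=bot.get_image('scene'),bot.get_image('side')
for i in (sc,si):
  for t in ['tray','tray_grip','tray_corner']:
    for d in bot.tip_of(i,t)[:1]: print(t,d['p'],np.round(d['position'],4))
save(im,'w3')
# tray pose from blackness-free rim corners in w2 (same pose within known)
E
```

```text
[ 0.53573556 -0.13544168  0.13218274] 0.049852880052790316
cap 0.91 [ 0.5215 -0.0139  0.0018]
cap 0.89 [ 0.4696 -0.0937  0.0056]
cap 0.75 [ 0.5912 -0.0409  0.0078]
tray 0.94 [ 0.521  -0.0777  0.0037]
tray_grip 0.74 [0.5011 0.0704 0.048 ]
tray_corner 0.56 [ 0.536  -0.2101  0.0065]
tray 0.56 [ 5.223e-01 -7.970e-02 -5.000e-04]
tray_grip 0.64 [0.496  0.0708 0.0429]
tray_corner 0.63 [ 0.5411 -0.2115  0.0057]
```

View pics/w3.png

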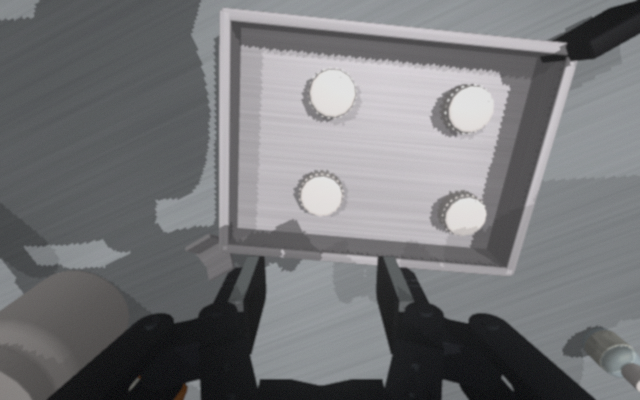

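The fourth cap now lies in the tray at (321,195), so all four are inside. Next I'll move above the grip at about (0.499, 0.071), turning -58° so the fingers close across the plate.

>>> play_rows:
  deltas: "-3 17 0 0 0 -5 50;-3 17 0 0 0 -5 50;-3 17 0 0 0 -5 50;-3 17 0 0 0 -5 50;-3 17 0 0 0 -5 50;-3 17 0 0 0 -5 50;-3 17 0 0 0 -5 50;-3 17 0 0 0 -5 50;-3 17 0 0 0 -5 50;-3 17 0 0 0 -5 50;-3 17 0 0 0 -5 50;-3 17 0 0 0 -3.3 50;0 0 0 0 0 0 50;0 0 0 0 0 0 50"

```text
time: 9.22
position: [0.4989, 0.0692, 0.129]
eef_rot: [0.654, 0.756, -0.0, -0.0]
contact_force: [-0.2, -0.9, -1.1]
finger_gap: 0.0501
grip_force: 0.0
```

```bash
python3 - <<'E'
from h import *
s,im,w=wrist(); print(s['time'],s['position'],s['eef_rot'],s['q'])
r=R.from_quat(s['eef_rot']).as_matrix(); print('yaxis',np.degrees(np.arctan2(r[1,1],r[0,1])))
for t in ['tray','tray_grip','tray_corner']:
    for d in bot.tip_of(im,t)[:2]: print(t,d['p'],np.round(d['position'],4))
# dark plate pixels -> show overlay of predicted plate top edge
P=np.array([.499,.0708]);a=np.radians(98.1);dd=np.array([np.cos(a),np.sin(a)]);n=np.array([-dd[1],dd[0]])
c=im['color'].copy()
for z in (.06,):
    q=[np.r_[P+dd*l+n*m,z] for l,m in [(-.022,-.006),(.022,-.006),(.022,.006),(-.022,.006)]]
    cv2.polylines(c,[proj(w,q).round().astype(int).reshape(-1,1,2)],True,(255,0,0),1)
cv2.imwrite('pics/w4.png',c[:,:,::-1])
E
```

```text
9.2167 [0.49889361 0.06923773 0.12896001] [ 6.54415161e-01  7.56135360e-01 -2.53426626e-04 -2.22600460e-04] [ 1.93465176e-02  4.61775724e-01  1.75962147e+00 -9.91769207e-05
  9.20865441e-01 -1.24571862e-01]
yaxis 8.249355940197855
tray 0.69 [ 0.5204 -0.0819 -0.0031]
tray_grip 0.75 [0.4999 0.072  0.0441]
tray_grip 0.37 [ 0.5197 -0.0147  0.003 ]
```

View pics/w4.png

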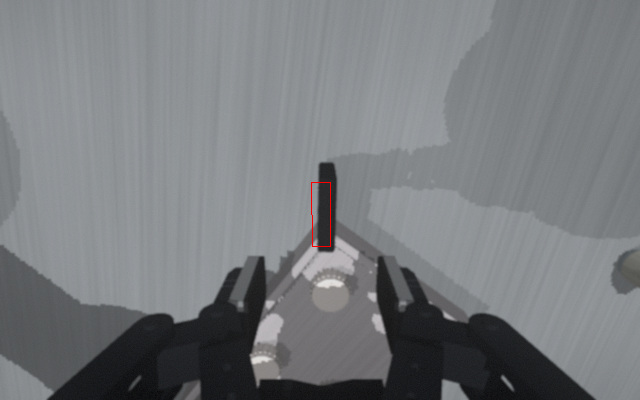

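The overlay shows the plate at columns 319–334, slightly right of the predicted outline. I'll fit its full silhouette before descending.

```bash
python3 - <<'E'
from h import *
from scipy.optimize import minimize
s,im,w=wrist()
c=im['color']; m=np.zeros((400,640),np.uint8); sub=(c.max(2)<55); m[150:262,295:360]=sub[150:262,295:360]
k,l,st,_=cv2.connectedComponentsWithStats(m); b=1+st[1:,4].argmax(); m=(l==b); print(st[b])
def sil(x,y,a):
    dd=np.array([np.cos(a),np.sin(a)]);n=np.array([-dd[1],dd[0]])
    q=[np.r_[np.array([x,y])+dd*l+n*t,z] for z in (.01,.06) for l in (-.022,.022) for t in (-.006,.006)]
    h=cv2.convexHull(proj(w,q).astype(np.float32)); o=np.zeros((400,640),np.uint8); cv2.fillConvexPoly(o,(h*16).round().astype(int),1,shift=4); return o>0
def cost(p):
    o=sil(p[0]/100,p[1]/100,p[2]); return -(o&m).sum()/(o|m).sum()
r=min((minimize(cost,[x,y,a],method='Nelder-Mead',options=dict(initial_simplex=[[x,y,a],[x+.5,y,a],[x,y+.5,a],[x,y,a+.05]])) for x in(49.8,50.3) for y in (6.8,7.4) for a in (1.68,1.74)),key=lambda r:r.fun)
print(r.x,np.degrees(r.x[2]),r.fun,s['position'])
E
```

```text
[ 318  162   18   87 1355]
[50.35461239  6.97224669  1.72171444] 98.64697067396476 -0.8008684863523573 [0.49931197 0.06807651 0.12915393]
```

>>> play_rows:
  deltas: "2.5 2 -20 0 0 0 50;0 0 -25 0 0 0 50;0 0 -25 0 0 0 50;0 0 -18 0 0 0 50;0 0 -10 0 0 0 50;0 0 -3 0 0 0 50;0 0 0 0 0 0 30;0 0 0 0 0 0 18;0 0 0 0 0 0 8;0 0 0 0 0 0 0;0 0 0 0 0 0 0;0 0 0 0 0 0 0;0 0 0 0 0 0 0;0 0 0 0 0 0 0"
  squeeze: 70

```text
time: 10.63
position: [0.5023, 0.0708, 0.0294]
eef_rot: [0.655, 0.755, 0.001, 0.001]
contact_force: [-1.2, -0.7, 6.5]
finger_gap: 0.0111
grip_force: 68.3
```

The plate is pinched at a gap of 11 mm. I'll start tilting about the lip corner in 3° steps around the axis (0.99, 0.14, 0).

>>> play_rows:
  deltas: "0.3 -1.9 15.3 2.97 0.41 0 0;0.4 -2.7 15.2 2.97 0.41 0 0;0.5 -3.5 15.1 2.97 0.41 0 0;0.6 -4.2 14.9 2.97 0.41 0 0;0 0 0 0 0 0 0;0 0 0 0 0 0 0"

```text
time: 11.13
position: [0.5041, 0.0576, 0.0895]
eef_rot: [0.652, 0.751, 0.069, -0.077]
contact_force: [0.2, -0.2, -2.9]
finger_gap: 0.0112
grip_force: 68.2
```

>>> play_rows:
  deltas: "0.7 -5 14.6 2.97 0.41 0 0;0.8 -5.8 14.3 2.97 0.41 0 0;0.9 -6.5 14 2.97 0.41 0 0;1 -7.2 13.6 2.97 0.41 0 0;1.1 -7.9 13.2 2.97 0.41 0 0;1.2 -8.6 12.8 2.97 0.41 0 0;1.3 -9.2 12.3 2.97 0.41 0 0;0 0 0 0 0 0 0;0 0 0 0 0 0 0;0 0 0 0 0 0 0;0 0 0 0 0 0 0;0 0 0 0 0 0 0;0 0 0 0 0 0 0;0 0 0 0 0 0 0"

```text
time: 12.3
position: [0.5102, 0.0088, 0.1835]
eef_rot: [0.628, 0.724, 0.187, -0.214]
contact_force: [0.0, 0.0, -2.9]
finger_gap: 0.0111
grip_force: 68.4
```

```bash
python3 - <<'E'
from h import *
s=bot.observe(); z=R.from_quat(s['eef_rot']).as_matrix()[:,2]; print('tool tilt',np.degrees(np.arccos(-z[2])),s['q'])
sc,si=bot.get_image('scene'),bot.get_image('side')
for i in (sc,si):
  for t in ['tray','tray_grip','tray_corner','cap1']:
    for d in bot.tip_of(i,t)[:4]: print(t,round(d['p'],2),np.round(d['position'],3))
big=np.hstack([cv2.resize(sc['color'][170:280,220:330],(400,400),interpolation=2),cv2.resize(si['color'][110:240,290:420],(400,400),interpolation=2)])
cv2.imwrite('pics/tilt.png',big[:,:,::-1])
E
```

```text
tool tilt 32.97482878249189 [-0.41695732  0.52721269  1.61709262  0.49316861  1.35504037 -0.75501164]
tray 0.75 [ 0.523 -0.103  0.075]
tray 0.72 [ 0.534 -0.195  0.014]
tray_grip 0.73 [ 0.512 -0.     0.196]
tray_corner 0.55 [ 0.542 -0.212  0.009]
cap1 0.53 [ 0.568 -0.143  0.05 ]
cap1 0.43 [ 0.542 -0.168  0.032]
cap1 0.4 [ 0.506 -0.178  0.032]
tray 0.7 [ 0.526 -0.104  0.071]
tray_grip 0.94 [0.506 0.002 0.198]
tray_corner 0.66 [ 0.544 -0.21   0.007]
tray_corner 0.16 [0.772 0.043 0.   ]
cap1 0.53 [ 0.5   -0.184  0.028]
cap1 0.47 [ 0.564 -0.144  0.047]
```

View pics/tilt.png

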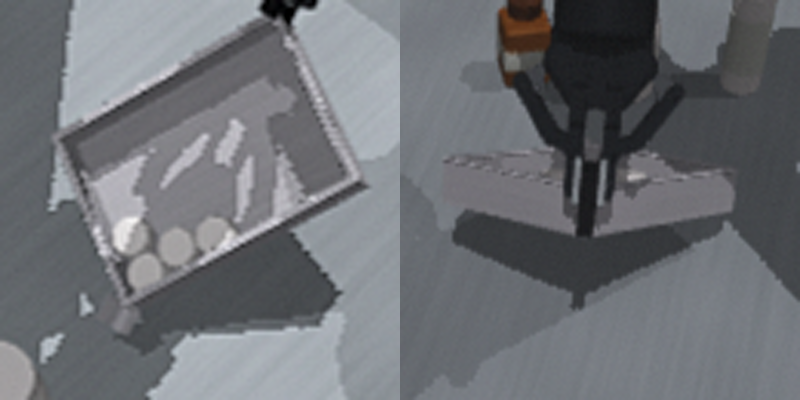

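All four caps sit together at the lip corner in the left crop, at (145,272), (130,237), (177,247) and (213,235). The tilt is 33°. I'll add 6° to settle them and check they are at rest.

>>> play_rows:
  deltas: "1.4 -9.9 11.8 2.97 0.41 0 0;1.5 -10.5 11.3 2.97 0.41 0 0;0 0 0 0 0 0 0;0 0 0 0 0 0 0;0 0 0 0 0 0 0;0 0 0 0 0 0 0;0 0 0 0 0 0 0;0 0 0 0 0 0 0;0 0 0 0 0 0 0;0 0 0 0 0 0 0;0 0 0 0 0 0 0;0 0 0 0 0 0 0;0 0 0 0 0 0 0;0 0 0 0 0 0 0"

```text
time: 13.97
position: [0.5133, -0.0121, 0.2067]
eef_rot: [0.618, 0.712, 0.22, -0.251]
contact_force: [-0.5, 0.6, -2.5]
finger_gap: 0.011
grip_force: 68.4
```

```bash
python3 - <<'E'
from h import *
s=bot.observe(); print(s['time'],s['contact_force'],s['grip_force'])
sc,si=bot.get_image('scene'),bot.get_image('side')
for t in ['bottle_a','jar','canister','vial','tray_grip','tray_corner']:
    for d in bot.tip_of(sc,t)[:1]: print(t,round(d['p'],2),np.round(d['position'],3))
big=np.hstack([cv2.resize(sc['color'][170:280,220:330],(400,400),interpolation=2),cv2.resize(sc['color'][140:340,140:340],(400,400),interpolation=2)])
cv2.imwrite('pics/tilt2.png',big[:,:,::-1])
E
```

```text
13.9667 [-0.47301174  0.60794182 -2.50190604] 68.42068791389465
bottle_a 0.95 [ 0.659 -0.37  -0.005]
jar 0.56 [ 0.554 -0.38  -0.001]
canister 0.87 [ 0.423 -0.412 -0.002]
vial 0.43 [ 0.776  0.043 -0.001]
tray_grip 0.65 [ 0.516 -0.023  0.224]
tray_corner 0.65 [ 0.542 -0.214  0.005]
```

View pics/tilt2.png

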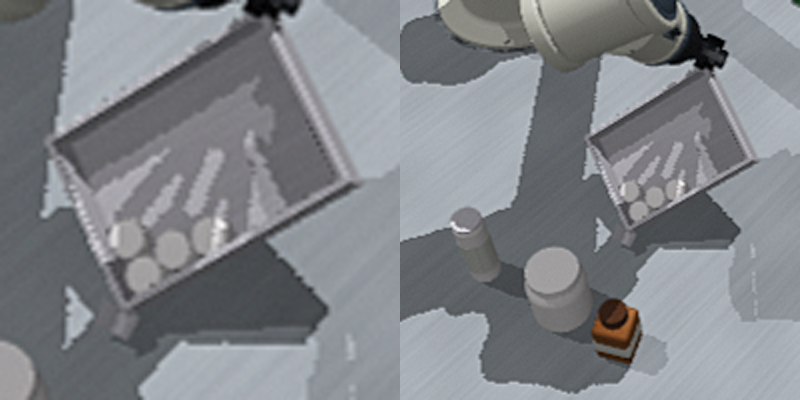

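The picture shows four caps at rest, bunched at the lip corner (left crop, around (145,270) to (210,237)), with the bottles unmoved. The tilt is about 39° and the grip is firm, so I'm handing in.

```bash
python3 -c "
from bench import bot
print(bot.hand_in())"
```

```text
the job is handed in; nothing more can be done
None
```

The stray white cap is in the tray, and the gripper holds the tray by its black grip at about 39° tilt with all four caps bunched in the lip corner; the bottles have not moved, and the job was handed in at about 14 s.

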